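# Seal the canisters of nut balls by their lid buttons

### The job

Seal the three nut-ball canisters by pressing the raised white button in the middle of each lid all the way down with the fingertips: first the long rectangular canister, then the tall square one, last the low round one. Press lightly, without lifting, pushing away or tipping any canister, and leave the bowl, spoon, tray and sponge where they are.

Things in the scene. Friction and masses are not known exactly. Their poses are not given: they have to be found in the camera images.
- long_canister: Clear plastic long rectangular canister of nut balls with a grey lid, closed, standing loose on the table: rectangular, 150 x 100 mm in plan (long side along its x), 115 mm high to the top of its lid; the lid overhangs 3 mm all round. About 0.3 to 0.8 kg. Origin at the centre of its underside, z up.
- long_button_top (a point): Centre of the flat top of the white round push button (40 mm in diameter) in the middle of the lid of the long rectangular canister. Raised, it stands 22 mm proud of the lid, its top 137 mm above the table; it goes straight down with the button, by 14 mm.
- long_button (a joint): How far the button of the long rectangular canister is pressed, m: 0 raised (start), 0.014 fully down at its stop (its top then 8 mm above the lid). It moves straight down against a steady friction of about 2.5 N, with no spring, and stays where it is left. Its soft rubber cap also squashes by about 1 mm per 2 N (at most 8 mm) and springs back; that is not counted in this value.
- square_canister: Clear plastic tall square canister of nut balls with a grey lid, closed, standing loose on the table: square, 100 x 100 mm in plan, 150 mm high to the top of its lid; the lid overhangs 3 mm all round. About 0.3 to 0.8 kg. Origin at the centre of its underside, z up.
- square_button_top (a point): Centre of the flat top of the white round push button (40 mm in diameter) in the middle of the lid of the tall square canister. Raised, it stands 22 mm proud of the lid, its top 172 mm above the table; it goes straight down with the button, by 14 mm.
- square_button (a joint): How far the button of the tall square canister is pressed, m: 0 raised (start), 0.014 fully down at its stop (its top then 8 mm above the lid). It moves straight down against a steady friction of about 2.5 N, with no spring, and stays where it is left. Its soft rubber cap also squashes by about 1 mm per 2 N (at most 8 mm) and springs back; that is not counted in this value.
- round_canister: Clear plastic low round canister of nut balls with a grey lid, closed, standing loose on the table: round, 100 mm in diameter, 85 mm high to the top of its lid; the lid overhangs 3 mm all round. About 0.3 to 0.8 kg. Origin at the centre of its underside, z up.
- round_button_top (a point): Centre of the flat top of the white round push button (40 mm in diameter) in the middle of the lid of the low round canister. Raised, it stands 22 mm proud of the lid, its top 107 mm above the table; it goes straight down with the button, by 14 mm.
- round_button (a joint): How far the button of the low round canister is pressed, m: 0 raised (start), 0.014 fully down at its stop (its top then 8 mm above the lid). It moves straight down against a steady friction of about 2.5 N, with no spring, and stays where it is left. Its soft rubber cap also squashes by about 1 mm per 2 N (at most 8 mm) and springs back; that is not counted in this value.
- bowl: Bystander: empty steel bowl, 110 mm across, 50 mm high, nearer the robot; origin at the centre of its underside.
- spoon: Bystander: steel spoon about 190 mm long and 20 mm high lying on the table nearer the robot; origin under its middle, its x along its length.
- tray: Bystander: open clear tray of nut balls, 85 x 160 x 40 mm, beyond the canisters; origin at the centre of its underside.
- sponge: Bystander: flat sponge block, 75 x 110 x 30 mm, beyond the canisters; origin at the centre of its underside.

How it is judged:
By the outcome, as a careful person would: the job done as asked, in the order asked, and still so for the second after the job is handed in, with the robot touching nothing.
It also fails if it takes over 61 s, if anything falls off the work surface, if the arm or the gripper's body presses on something with over 40 N, if the wrist force passes 120 N, or if a joint passes its speed limit or range.

### The arm

A 7-joint arm with a two-finger parallel gripper is mounted at the origin on the work surface. World frame = base frame: x ahead of the robot, y to its left, z up, the work surface at z = 0. Lengths are in m, angles in rad, forces in N, time in s.
With the tool pointing down it reaches from about 0.375 to 0.925 m from the base axis. Payload 3.1 kg.
Tool frame: the origin (TCP) lies between the finger pads; the fingertips stand 19 mm ahead of it and the grasp point (between the pads) is the TCP; z points along the fingers, y is the direction in which the jaws open and shut (so a half turn about z gives the same grasp; the last joint's range is limited). The gripper opens to 85 mm and grips with 20 to 120 N. Pads are 22 mm wide; open, the fingers measure 114 mm over their backs; the gripper's body (76 mm by 85 mm) begins 54 mm behind the grasp point. The pads swing forward as they close: fully open they stand 13 mm farther back than shut.
Start: joints at [1.216, 0.383, 0.044, 1.598, -0.018, 1.161, -0.05], TCP at [0.165, -0.629, 0.25] pointing down, gripper open.
Joint ranges: [-2.61, 2.61], [-0.41, 2.15], [-1.48, 1.57], [0, 2.5], [-1.57, 4.71], [0.05, 1.97], [-2.85, 2.85]. Speed limits (rad/s): [2.79, 2.79, 3.14, 3.14, 3.14, 3.14, 3.14].

### API

Orientations are given as a unit quaternion [x, y, z, w].
In Python, from bench import move_ptp, movel, move_j, move_gripper, pause, inverse_kinematics, read_camera, camera_params, MotionError, sign_off, look_for, tip_of, read_time_s, read_qpos, read_joint_vel, read_effort, read_eef_pos, read_tcp_rot, read_ft_force, read_ft_torque, read_finger_gap gives the robot as it stands. Calls block until the motion is done:
- move_ptp(position, orientation): joint-space move of the TCP to a pose.
- movel(position, orientation=None, speed=0.15): straight line of the TCP; orientation=None keeps the orientation; speed is the mean speed in m/s.
- move_j(angles): joint-space move.
- move_gripper(opening, effort=None): finger opening in m; effort is the grip in N (None keeps the last); returns when the fingers have stopped.
- pause(seconds).
- inverse_kinematics(position, orientation): joint angles nearest the present ones, or None.
- read_camera(name): name is "scene" or "top"; returns the picture (384x512x3 uint8, red, green, blue); there is no depth.
- camera_params(name): a dict with "K" (3x3 intrinsics, pixels), "camera_from_world" (4x4, takes a point from world to camera coordinates). Camera axes: x right, y down, z forward; pixel columns grow to the right and rows downward; lengths in m; the calibration is good to about 2 mm. A picture is of the moment at which its call begins. camera_params takes no time and is no camera call.
A pose or a line that the arm cannot do raises MotionError and nothing moves.
- sign_off(): hands the job in, once; it reports no verdict.
Trained networks look in the newest picture that a camera, given by its name, has taken for a name from the list of things; names that differ only in an ending like _2 or _b are one class to them, and where a whole thing is asked for, a point or a joint stands for the part that bears it (a point fixed in the world has none). Each returns a list of dicts, best first, with "confidence" (0 to 1); they miss things now and then, are a little off and sometimes report something else, mostly with a low value. They report only what shows in the picture. A call takes as long as a camera call.
- look_for(camera, name): "at" ([column, row] in pixels, amid what is visible of it).
- tip_of(camera, name): "at" ([column, row] in pixels: a listed point, or the origin of a listed thing).
Readings, each from a call of its own:
- read_time_s(): time.
- read_qpos(): joint angles.
- read_joint_vel(): joint speeds.
- read_effort(): joint torques, N m.
- read_eef_pos(): TCP position.
- read_tcp_rot(): TCP orientation.
- read_ft_force(): force on the tool from outside, world axes, zero at the start.
- read_ft_torque(): the same for the moment, N m.
- read_finger_gap(): finger opening in m.
Only numpy, scipy, OpenCV 4.12 (cv2) and the standard library are available. Lean on these libraries where they do the work, as an engineer would, in place of code of your own. Each camera call takes 0.05 s, during which the arm holds its last target.

## Working session

There is one attempt and no reset: what is moved stays moved. The work goes in short steps, each a Python script; the robot and the scene stay as the last script left them, time stands still between calls to the robot, and variables do not carry over. Pictures are saved under pics/ and viewed, and the job is handed in when it is done.

```bash
mkdir -p pics; ls; cat > h.py <<'E'
from bench import *
import numpy as np, cv2
def snap(c,fn):
    im=read_camera(c); cv2.imwrite(fn,cv2.cvtColor(np.asarray(im),cv2.COLOR_RGB2BGR)); return im
def back(c,uv,z):
    P=camera_params(c);K=np.array(P["K"]);T=np.array(P["camera_from_world"])
    d=T[:3,:3].T@np.linalg.inv(K)@[uv[0],uv[1],1]; o=-T[:3,:3].T@T[:3,3]
    return o+d*(z-o[2])/d[2]
E
python3 - <<'E'
from h import *
for c in("scene","top"):
    snap(c,f"pics/{c}0.png")
    for n,z in(("long",.137),("square",.172),("round",.107)):
        for r in tip_of(c,n+"_button_top")[:2]: print(c,n,r,back(c,r["at"],z).round(4))
print(read_time_s(),read_tcp_rot(),read_ft_force(),read_finger_gap(),read_eef_pos())
E
```

```text
pics
scene long {'at': [153.4, 146.9], 'confidence': 0.49} [ 0.5686 -0.2637  0.137 ]
scene long {'at': [169.0, 193.4], 'confidence': 0.36} [ 0.6857 -0.1167  0.137 ]
scene square {'at': [280.0, 158.6], 'confidence': 0.55} [0.5334 0.0337 0.172 ]
scene round {'at': [390.1, 246.9], 'confidence': 0.7} [0.5989 0.2674 0.107 ]
top long {'at': [359.9, 194.5], 'confidence': 0.79} [ 0.5587 -0.2545  0.137 ]
top square {'at': [242.8, 205.9], 'confidence': 0.73} [0.53   0.0396 0.172 ]
top round {'at': [154.3, 185.8], 'confidence': 0.78} [0.5894 0.2694 0.107 ]
top round {'at': [305.3, 128.1], 'confidence': 0.35} [ 0.7394 -0.1256  0.107 ]
0.4 [ 9.91764678e-01  1.28073345e-01 -3.02712440e-05 -2.04088069e-04] [ 0.50360447 -0.92156256  0.00407018] 0.08494304030489193 [ 0.16508431 -0.62855596  0.25003695]
```

View pics/scene0.png

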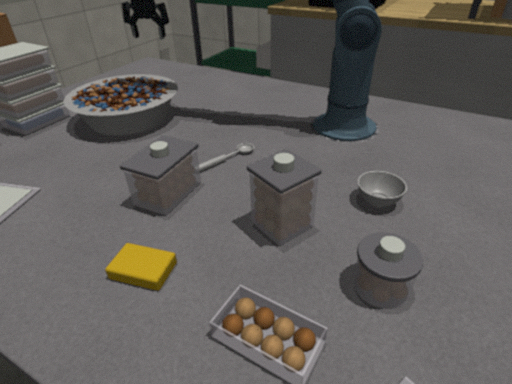

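View pics/top0.png

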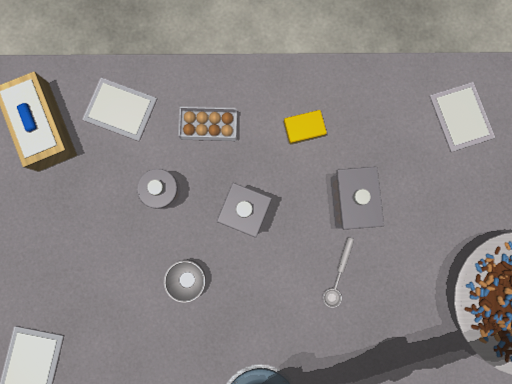

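The pictures show all three canisters. In the top view the buttons are near (362,197) long, (244,209) square and (154,187) round. In the scene view they are near (159,147), (284,158) and (392,245). The network points are a few pixels off, so I'll refine them by segmenting the white caps.

```bash
python3 - <<'E'
from h import *
G={"top":{"long":(362,197),"square":(244,209),"round":(154,187)},"scene":{"long":(159,147),"square":(284,157),"round":(392,245)}}
Z=dict(long=.137,square=.172,round=.107)
for c in G:
    im=cv2.imread(f"pics/{c}0.png"); P=camera_params(c)
    T=np.array(P["camera_from_world"]); print(c,(-T[:3,:3].T@T[:3,3]).round(3))
    for n,(u,v) in G[c].items():
        w=im[v-18:v+19,u-18:u+19].min(2)
        for th in (165,185,205):
            k,l,s,ce=cv2.connectedComponentsWithStats((w>th).astype(np.uint8))
            if k<2: print(c,n,th,"none",w.max());continue
            i=1+np.argmax(s[1:,4]); uv=ce[i]+[u-18,v-18]
            print(c,n,th,uv.round(1),s[i],back(c,uv,Z[n]).round(4))
ims=[]
for c in G:
    im=cv2.imread(f"pics/{c}0.png")
    ims.append(np.hstack([cv2.resize(im[v-20:v+20,u-20:u+20],(260,260),interpolation=0) for u,v in G[c].values()]))
cv2.imwrite("pics/crops.png",np.vstack(ims))
E
```

```text
top [0.455 0.023 1.134]
top long 165 [362.5 196.3] [ 11  10  16  15 178] [ 0.554  -0.2608  0.137 ]
top long 185 [362.5 196.4] [ 12  11  14  14 165] [ 0.554  -0.2608  0.137 ]
top long 205 [359.2 197.7] [12 11 10 13 58] [ 0.5507 -0.2525  0.137 ]
top square 165 [243.6 208.6] [ 10  10  16  16 202] [0.5234 0.0377 0.172 ]
top square 185 [243.7 208.7] [ 10  10  16  16 187] [0.5232 0.0376 0.172 ]
top square 205 [243.6 208.6] [ 11  11  14  14 168] [0.5235 0.0378 0.172 ]
top round 165 [154.1 186.8] [ 11  11  15  15 177] [0.5869 0.2697 0.107 ]
top round 185 [154.4 186.7] [ 12  11  14  15 162] [0.5871 0.2692 0.107 ]
top round 205 [154.1 186.8] [ 12  11  13  14 147] [0.5868 0.2697 0.107 ]
scene [1.06  0.295 0.531]
scene long 165 [158.3 145.1] [10 13 16  7 79] [ 0.5572 -0.2597  0.137 ]
scene long 185 none 177
scene long 205 none 177
scene square 165 [283.6 157.7] [  9  15  18   9 121] [0.5273 0.0383 0.172 ]
scene square 185 none 178
scene square 205 none 178
scene round 165 [392.4 244.1] [  7  10  23  15 253] [0.5906 0.2692 0.107 ]
scene round 185 none 178
scene round 205 none 178
```

View pics/crops.png

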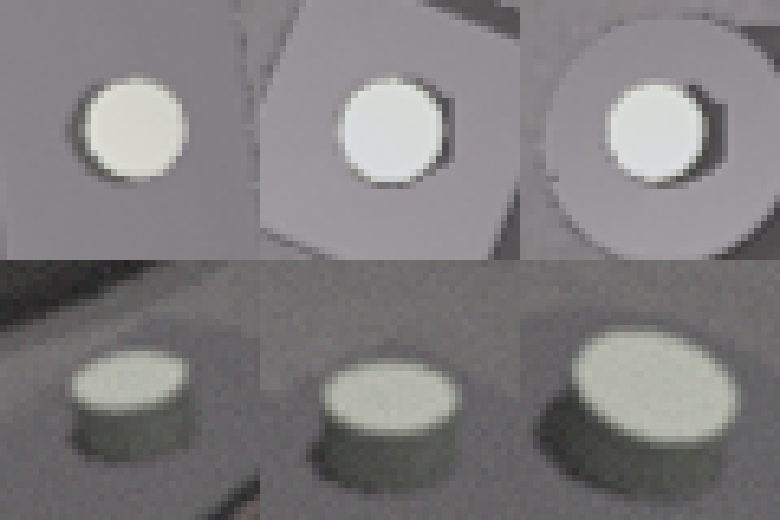

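The two cameras agree to within about 3 mm, so I'll average them. Next I close the gripper, move over the long canister and press under force feedback.

```bash
cat >> h.py <<'E'
Q=[1.,0,0,0]
C=dict(long=(.555,-.2603,.137),square=(.525,.038,.172),round=(.5885,.2694,.107))
def press(n):
    x,y,z=C[n]; h=.019
    movel([x,y,z+h+.012],Q,speed=.15)
    pause(.2); f0=read_ft_force()[2]; print("t",read_time_s(),"f0",round(f0,2))
    zt=z+h+.004
    while zt>z+h-.014-.0075:
        movel([x,y,zt],Q,speed=.03); f=read_ft_force()-np.array([0,0,f0])
        print(round((zt-z-h)*1e3,1),round((read_eef_pos()[2]-z-h)*1e3,1),np.round(f,2))
        if f[2]>(7 if zt<z+h-.013 else 12): break
        zt-=.002 if zt>z+h-.0115 else .001
    pause(.2); print("end",read_eef_pos().round(4),np.round(read_ft_force(),2),read_time_s())
    movel([x,y,z+h+.06],Q,speed=.12)
E
python3 - <<'E'
from h import *
move_gripper(0.0,20); print(read_time_s(),read_finger_gap())
movel([.165,-.629,.32],speed=.2)
x,y,z=C["long"]; move_ptp([x,y,z+.07],Q); print(read_time_s(),read_eef_pos(),read_ft_force().round(2))
snap("top","pics/t1.png");snap("scene","pics/s1.png")
E
```

```text
1.1667 -0.00012610129787100948
3.6417 [ 0.55434862 -0.26222579  0.2071042 ] [-0.82 -0.39  0.22]
```

View pics/s1.png

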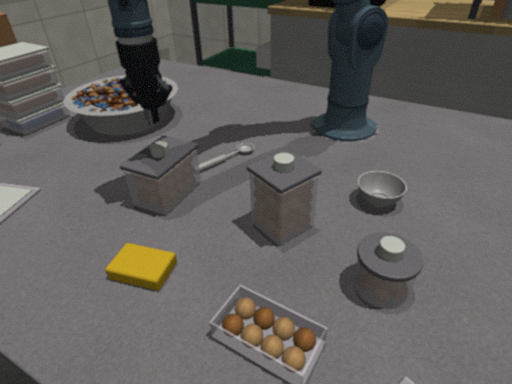

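The gripper hangs just over the long button: fingertip at about (155,120), button at (159,147). I'll press now.

```bash
python3 - <<'E'
from h import *
P=camera_params("scene");p=np.array(P["camera_from_world"])@np.r_[read_eef_pos()-[0,0,.019],1];q=np.array(P["K"])@p[:3];print("tip px",q[:2]/q[2])
press("long")
print(read_time_s())
snap("top","pics/t2.png");snap("scene","pics/s2.png")
E
```

```text
tip px [153.9435329  123.51556777]
t 4.35 f0 -0.6
4.0 3.6 [0.25 0.23 0.73]
2.0 1.8 [-0.27  0.12  1.01]
-0.0 0.0 [-0.19 -0.22  0.66]
-2.0 -1.7 [0.58 1.02 2.14]
-4.0 -3.8 [-0.47  0.02  2.52]
-6.0 -6.0 [ 0.35 -0.75  3.62]
-8.0 -8.1 [ 1.19 -0.01  1.53]
-10.0 -10.1 [1.39 0.22 2.54]
-12.0 -12.2 [ 1.72 -0.61  2.73]
-13.0 -13.1 [ 0.71 -1.22  2.54]
-14.0 -14.1 [-0.15 -0.69  2.55]
-15.0 -15.0 [0.03 0.19 2.14]
-16.0 -15.8 [-0.86 -0.15  3.29]
-17.0 -16.6 [-0.6  -0.22  6.28]
-18.0 -17.3 [-1.27  0.59  7.53]
end [ 0.555  -0.2603  0.1387] [-1.68  0.34  7.47] 8.4667
9.2667
```

View pics/s2.png

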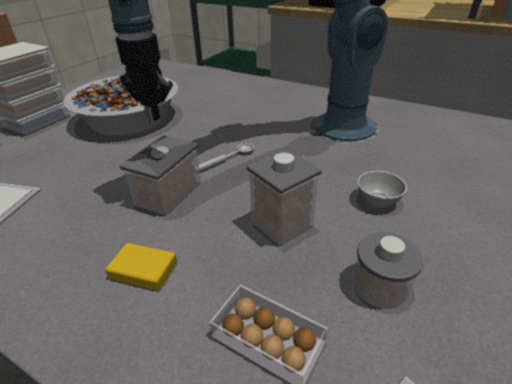

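```bash
python3 - <<'E'
from h import *
x,y,z=C["square"]; e=read_eef_pos()
movel([e[0],e[1],.27],Q,speed=.2)
move_ptp([x,y,.27],Q)
press("square")
print(read_time_s())
snap("top","pics/t3.png");snap("scene","pics/s3.png")
E
```

```text
t 11.7333 f0 -0.59
4.0 3.7 [0.21 0.25 0.99]
2.0 1.9 [0.23 0.32 0.66]
-0.0 -0.0 [0.41 0.86 0.23]
-2.0 -1.7 [ 0.76 -0.01  2.88]
-4.0 -3.9 [-0.04  0.41  2.82]
-6.0 -6.0 [0.78 0.23 2.53]
-8.0 -8.0 [ 0.75 -0.12  2.02]
-10.0 -10.1 [1.21 0.37 2.74]
-12.0 -12.2 [0.23 0.18 2.46]
-13.0 -13.0 [0.6  0.31 3.7 ]
-14.0 -14.1 [0.07 1.34 2.69]
-15.0 -15.0 [0.24 1.2  3.72]
-16.0 -15.8 [-0.    0.98  4.83]
-17.0 -16.7 [-0.92  0.71  5.89]
-18.0 -17.4 [-1.59 -0.89  8.49]
end [0.5251 0.038  0.1736] [-1.88 -0.    6.72] 15.85
16.65
```

View pics/s3.png

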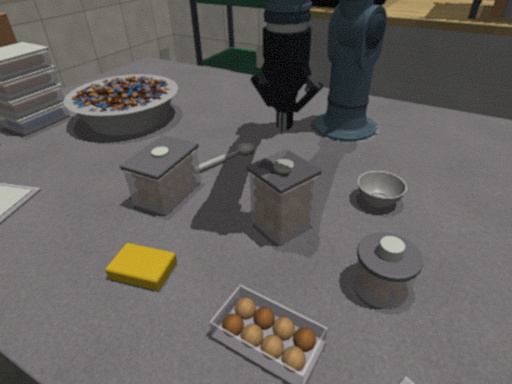

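The long (159,152) and square (285,164) buttons are now low on their lids, and both canisters are where they were. The round canister is next.

```bash
python3 - <<'E'
from h import *
x,y,z=C["round"]; e=read_eef_pos()
movel([e[0],e[1],.27],Q,speed=.2)
move_ptp([x,y,.23],Q)
press("round")
movel([x,y,.27],Q,speed=.2)
move_ptp([.45,.42,.32],Q)
print(read_time_s())
snap("scene","pics/s4.png");snap("top","pics/t4.png")
a,b=[cv2.imread(f"pics/t{k}.png") for k in "04"] if 0 else (cv2.imread("pics/top0.png"),cv2.imread("pics/t4.png"))
cv2.imwrite("pics/cmp.png",np.vstack([a[90:310,100:420],b[90:310,100:420]]))
E
```

```text
t 18.925 f0 1.43
4.0 3.5 [ 0.18  0.19 -0.94]
2.0 1.8 [-0.01  0.07 -1.76]
0.0 0.0 [-0.73 -0.23 -0.26]
-2.0 -1.7 [-0.13 -0.04 -0.27]
-4.0 -3.8 [0.89 0.22 0.57]
-6.0 -6.0 [1.13 0.52 0.56]
-8.0 -8.1 [1.1  0.42 0.5 ]
-10.0 -10.2 [1.44 0.19 0.15]
-12.0 -12.2 [ 0.84  0.78 -0.47]
-13.0 -13.1 [ 0.84  0.69 -0.11]
-14.0 -14.1 [0.7  0.87 0.77]
-15.0 -15.0 [ 1.35 -0.19  0.7 ]
-16.0 -15.8 [-0.01  0.23  2.91]
-17.0 -16.6 [-1.04 -0.61  3.02]
-18.0 -17.3 [-1.52 -0.56  6.02]
-19.0 -18.0 [-1.85 -1.32  7.12]
end [0.5885 0.2694 0.108 ] [-1.27 -0.81  7.73] 23.2917
25.5167
```

View pics/s4.png

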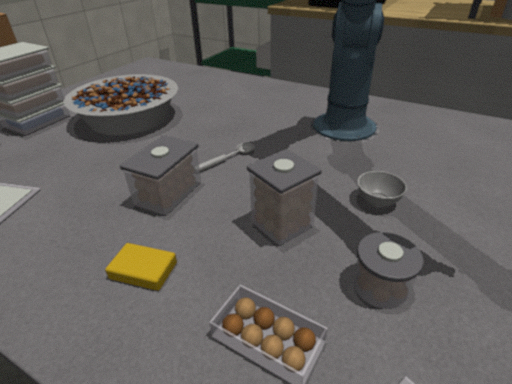

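View pics/cmp.png

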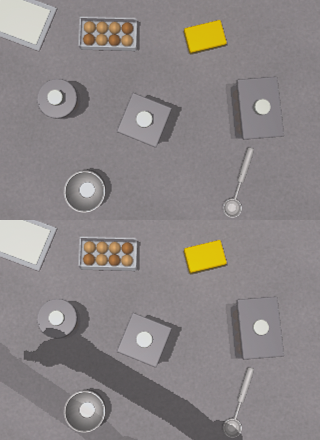

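All three caps now sit low at (159,152), (284,165) and (391,251), and nothing else has moved. I'll check the cap heights numerically, then hand in.

```bash
python3 - <<'E'
from h import *
im=cv2.imread("pics/s4.png");P=camera_params("scene");K=np.array(P["K"]);T=np.array(P["camera_from_world"])
im0=cv2.imread("pics/scene0.png")
pr=lambda p:(lambda q:q[:2]/q[2])(K@(T@np.r_[p,1])[:3])
def cen(im,u,v):
    k,l,s,ce=cv2.connectedComponentsWithStats((im[v-12:v+13,u-18:u+19].min(2)>155).astype(np.uint8));i=1+np.argmax(s[1:,4]);return ce[i]+[u-18,v-12]
for n,a,b in(("long",(159,146),(159,152)),("square",(284,158),(284,165)),("round",(392,244),(391,251))):
    c=np.array(C[n]);m=cen(im,*b)-cen(im0,*a); e=pr(c-[0,0,.014])-pr(c)
    print(n,"moved px",m.round(2),"expected",e.round(2))
print(read_ft_force().round(1),read_time_s()); sign_off()
E
```

```text
long moved px [1.03 5.36] expected [1.14 5.42]
square moved px [-0.19  6.14] expected [-0.16  6.21]
round moved px [-1.75  6.08] expected [-1.69  6.05]
[ 0.4 -0.8  0.2] 25.6167
the job is handed in; nothing more can be done
```

I pressed all three buttons fully down with the closed fingertips, in the order asked: long, then square, then round. The arm was clear of everything when I handed the job in, at about 25.6 s.

- **Force:** at the stops I pressed with about 7–8.5 N, and sideways force stayed under about 2 N. The force zero taken just before the round press was off by about 1.5–2 N. That made its readings during the press too low, but the force at its stop was still about 8 N.
- **Travel:** the caps moved 5.4, 6.1 and 6.3 pixels in the scene picture. That is within 0.1 pixel of what the full 14 mm travel should show.
- **Surroundings:** comparing the first and last pictures by eye, I saw no movement of the canisters, bowl, spoon, tray or sponge.

No final check failed. Early on, the networks' button positions were a few pixels off and the two cameras differed by about 3–4 mm, so I used the averaged centres of the white caps instead.

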